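# Close up the light-curing unit and start it

### The job

With your fingertips only, push the blue drawer of the curing unit fully shut, keeping the two white printed parts standing inside it, then push the amber shield on the roof all the way across until it covers the window. Then press the green start button fully down and let it go; do not press the red button, pick nothing up, and leave everything else on the table where it is.

Things in the scene. Friction and masses are not known exactly. Their poses are not given: they have to be found in the camera images.
- unit: The light-curing unit, a white and grey box fixed to the table: 190 mm deep (its x), 300 mm wide (its y), roof at z = 90 mm. Origin: centre of its underside; at yaw 0 its front (with the drawer) faces -x, towards the robot. Its roof has a violet window (90 mm along x, 70 mm along y) centred at x = 0, y = -55 mm in its frame.
- drawer (a joint): How far the unit's drawer stands open, in m: 0 = fully shut, its blue front flush with the unit's front; grows as it comes out along the unit's -x, at most 0.1. It starts 0.055 to 0.09 open and slides with a steady drag of about 1.5 N; it stays where it is left.
- drawer_front (a point): Centre of the outer face of the drawer's flat blue front, 172 mm wide (unit's y) and 62 mm high (from 15 to 77 mm above the table; this point is 46 mm above it). The face looks along the unit's -x; push it along the unit's +x. Axes as the unit's. Inside, the drawer is an open black tray with walls 42 mm high and its floor 20 mm above the table.
- shield (a joint): How far the amber shield stands from its shut stop, in m: 0 = shut, covering the window; grows as it moves along the unit's +y, at most 0.11. It starts 0.06 to 0.1 open, drags with about 1.5 N and stays where it is left.
- shield_rib (a point): Middle of the top of the black rib on the amber shield, a plate 112 x 110 x 6 mm on the roof, its underside 91 mm above the table. The rib is 80 mm long (unit's x), 8 mm thick (unit's y), its top 117 mm above the table, 20 mm above the plate; 11 mm of plate lie beyond it. Push its +y side along the unit's -y; when shut, this point is at x = 0, y = -25 mm in the unit's frame. Axes as the unit's.
- start (a joint): Travel of the green start button, in m: 0 = up, 0.006 = fully down; a spring brings it back. Fully down takes 5 N.
- start_top (a point): Centre of the top of the green start button, a round button 32 mm across, 52 mm above the table, pressed straight down. It sits on a grey pod 70 x 70 x 30 mm fixed to the table; the green and the red pod stand either side of the unit, either way round.
- stop (a joint): Travel of the red stop button, in m: same button as the green one. Leave it alone.
- stop_top (a point): Centre of the top of the red stop button, on a pod like the green one's. Leave it alone.
- tower: Loose white printed part, a small waisted post 24 mm across and 34 mm high, standing in the drawer. Origin: centre of its underside, z up. It must stay standing.
- bracket: Loose white printed part, an upright L bracket 24 x 30 mm and 32 mm high, standing in the drawer. Origin: centre of its underside, z up. It must stay standing.
- file0: Loose needle file, green handle, about 155 mm long, 10 mm thick, lying on the green cutting mat. Origin: middle of its underside; it lies along its y. Leave alone.
- file1: A second such needle file on the mat. Leave alone.
- block: Loose white printed block 60 x 35 x 40 mm on the black build plate (4 mm thick). Origin: centre of its underside. Leave alone.
- bottle: Loose white bottle with a blue label, 60 mm across, 150 mm high, left of the unit. Origin: centre of its underside. Leave alone.
- jar: Loose amber jar with a black lid, 60 mm across, 70 mm high, right of the unit. Origin: centre of its underside. Leave alone.
- cup: Loose blue cup, 72 mm across, 85 mm high. Origin: centre of its underside. Leave alone.
Not all that is in view belongs to the job. Leave any purple or turquoise look-alike of the part that bears stop alone.

How it is judged:
By the outcome, as a careful person would: the job done as asked, in the order asked, and still so for the second after the job is handed in, with the robot touching nothing.
It also fails if it takes over 54 s, if anything falls off the work surface, if the arm or the gripper's body presses on something with over 40 N, if the wrist force passes 120 N, or if a joint passes its speed limit or range.

### The arm

A 6-joint arm with a two-finger parallel gripper is mounted at the origin on the work surface. World frame = base frame: x ahead of the robot, y to its left, z up, the work surface at z = 0. Lengths are in m, angles in rad, forces in N, time in s.
With the tool pointing down it reaches from about 0.35 to 0.875 m from the base axis. Payload 4.2 kg.
Tool frame: the origin (TCP) lies at the very end of the fingers, on their centre line; the grasp point (between the pads) lies 19 mm behind it (r.grip_depth is the distance from the TCP to the grasp point, in m); x points along the fingers, y is the direction in which the jaws open and shut, and the axes are right-handed (so a half turn about x gives the same grasp; the last joint's range is limited). The gripper opens to 85 mm and grips with 20 to 120 N. Pads are 22 mm wide; open, the fingers measure 114 mm over their backs; the gripper's body (76 mm by 85 mm) begins 54 mm behind the grasp point. The pads swing forward as they close: fully open they stand 13 mm farther back than shut.
Start: joints at [-0.932, 0.385, 0.008, 0, -1.194, -0.259], TCP at [0.232, -0.58, 0.231] pointing down, gripper open.
Joint ranges: [-3.14, 3.14], [-1.21, 2.06], [-1.07, 1.41], [-3.16, 2.05], [-2.99, -0.16], [-3.1, 3.1]. Speed limits (rad/s): [2.79, 2.79, 3.14, 3.14, 3.14, 3.14].

### API

Orientations are given as [roll, pitch, yaw] about the fixed x, y, z axes, in that order (R = Rz(yaw) Ry(pitch) Rx(roll)).
In Python, from workcell import readout, cams, close_job, r gives the robot as it stands.
- The arm moves only by the tool step_arm, never from a script. Its argument "series" is a list of rows, each a list of 2 entries, a list of its own where there are three numbers: the shift along the tool's x, y, z in cm, then the turn about the tool's x in degrees. A call has exactly 5 rows; each row is the pose to reach, as a shift and turn from the pose commanded when the call began, along the tool's axes at that moment; what a row does not reach only later rows make up. A row lasts 1/8 s, in which the tool goes at most 62.5 mm and 10.7 degrees, less where a joint would pass 70% of its speed; a pose out of reach is approached as far as the arm can. A call with a gripper value outside its range is refused whole. "grip" is the closure, from 0 (fully open) to 1 (shut), set as the call begins (left out, the last holds). The fingers move at their own pace and stop on an object; "newtons" is the grip in N (left out, the last holds). Time passes only in rows, so rows that repeat a pose let the fingers close, or fill a call up. It gives the time, the measured TCP pose, the force and the opening at its end, in the units of the state.
- readout.get_obs(): the state, without advancing time (a new reading comes with each control period).
- cams.read_camera(name): name is "scene" or "top" or "wrist"; returns the picture (400x640x3 uint8, red, green, blue); there is no depth.
- cams.camera_info(name): a dict with "mtx" (3x3 intrinsics, pixels), "world_from_camera" (4x4, takes a point from camera to world coordinates). Camera axes: x right, y up, looking along -z (the intrinsics and any distortion apply to the point x, -y, -z); pixel columns grow to the right and rows downward; lengths in m; the calibration is good to about 2 mm. A picture is of the moment at which its call begins: read the wrist's pose just before it. camera_info takes no time and is no camera call; for the wrist camera it gives the pose at the moment of the call.
- close_job(): hands the job in, once; it reports no verdict.
The state is a dict: "time": time; "q": joint angles; "qvel": joint speeds; "tau": joint torques, N m; "ee_pos": TCP position; "orientation": TCP orientation; "ft_force": force on the tool from outside, world axes, zero at the start; "moment": the same for the moment, N m; "width": finger opening in m.
Only numpy, scipy, OpenCV 4.12 (cv2) and the standard library are available. Lean on these libraries where they do the work, as an engineer would, in place of code of your own. Each camera call takes 0.05 s, during which the arm holds its last target. There are 200 camera calls.

## Working session

There is one attempt and no reset: what is moved stays moved. The work goes in short steps, Python scripts to look and compute and a tool call to move; the robot and the scene stay as the last step left them, time stands still between calls to the robot, and variables do not carry over. Pictures are saved under pics/ and viewed, about 8 in all and at most 12, crops included, and the job is handed in when it is done.

Besides the shell and the picture viewer there is one more tool, called after "Emit:" as name(argument=value, ...) on one line, values as JSON. step_arm: Moves the arm, as the interface text tells. Its arguments: {"type":"object","properties":{"series":{"type":"array"},"grip":{"type":"number"},"newtons":{"type":"number"}},"required":["series"]}

```bash
mkdir -p pics; ls; python3 - <<'E'
from workcell import readout, cams, r
import cv2
for n in ("top","scene"):
    im=cams.read_camera(n); cv2.imwrite(f"pics/{n}0.png",im[:,:,::-1])
    i=cams.camera_info(n); print(n,i)
print(readout.get_obs()); print([a for a in dir(r) if a[0]!='_'])
E
```

```text
pics
top {'mtx': array([[482.78619534,   0.        , 317.08883698],
       [  0.        , 482.78619534, 188.49368564],
       [  0.        ,   0.        ,   1.        ]]), 'world_from_camera': array([[ 0.02250872,  0.99298449, -0.11608258,  0.37683609],
       [-0.99972431,  0.02157986, -0.00925248,  0.10279778],
       [-0.00668253,  0.11625884,  0.99319647,  1.35473556],
       [ 0.        ,  0.        ,  0.        ,  1.        ]])}
scene {'mtx': array([[411.52869896,   0.        , 322.71103843],
       [  0.        , 411.52869896, 198.17704292],
       [  0.        ,   0.        ,   1.        ]]), 'world_from_camera': array([[ 3.03714811e-01, -5.76041865e-01,  7.58902552e-01,
         1.48470137e+00],
       [ 9.52762753e-01,  1.83065191e-01, -2.42343296e-01,
        -2.15250662e-01],
       [ 6.71243131e-04,  7.96657333e-01,  6.04430843e-01,
         8.78289919e-01],
       [ 0.00000000e+00,  0.00000000e+00,  0.00000000e+00,
         1.00000000e+00]])}
{'time': 0.1, 'q': array([-9.32402878e-01,  3.85449657e-01,  6.74848678e-03, -4.49585012e-04,
       -1.19400100e+00, -2.58618227e-01]), 'qvel': array([ 0.00146029, -0.00250231,  0.00336261,  0.00216994,  0.00081755,
       -0.00247667]), 'tau': array([-1.34807295e-03, -3.93318808e+01,  1.88928419e+01,  4.19802502e+00,
       -2.63957634e-03, -3.79966139e-06]), 'ee_pos': array([ 0.23152543, -0.57996219,  0.23034144]), 'orientation': array([1.61364632, 1.56884521, 1.99325573]), 'ft_force': array([-0.09278122, -0.22382384,  0.5549386 ]), 'moment': array([-0.02510779, -0.01348992,  0.01443626]), 'width': 0.0853291574445349}
['MotionError', 'grip_depth']
```

View pics/top0.png

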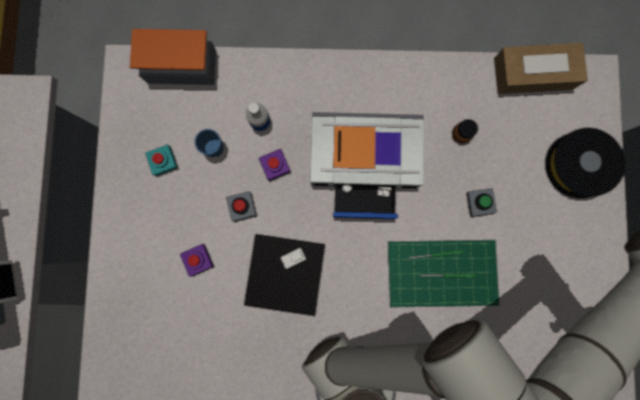

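View pics/scene0.png

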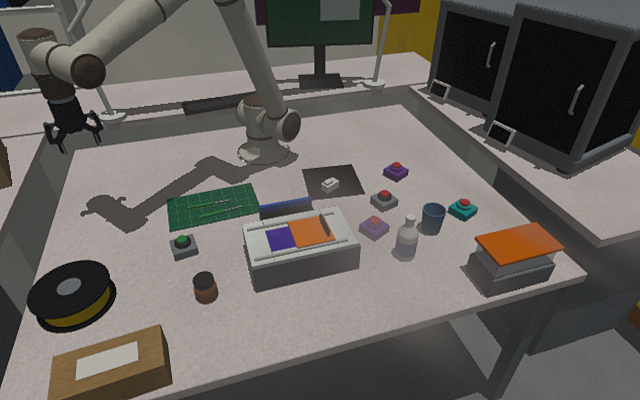

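The top view shows the unit at about (367,150), with the drawer open to its blue front at (365,214) and the rib at (339,146). The green button is at (485,202) and the red one at (240,206). The scene view agrees, with green at (181,241) and red at (384,196). I'll zoom in and measure next.

```bash
cat > h.py <<'E'
import numpy as np, cv2
from workcell import readout, cams
def pix2z(n,uv,z):
    i=cams.camera_info(n);K=i['mtx'];T=i['world_from_camera']
    d=np.linalg.inv(K)@[uv[0],uv[1],1.]; d=T[:3,:3]@(d*[1,-1,-1]); o=T[:3,3]
    return o+d*(z-o[2])/d[2]
def proj(n,P):
    i=cams.camera_info(n);K=i['mtx'];T=i['world_from_camera']
    c=T[:3,:3].T@(np.asarray(P,float)-T[:3,3])*[1,-1,-1]; p=K@c; return p[:2]/p[2]
def tri(a,b):
    # a,b: (name,uv)
    A=[];B=[]
    for n,uv in (a,b):
        o=pix2z(n,uv,0); c=cams.camera_info(n)['world_from_camera'][:3,3]; d=(o-c)/np.linalg.norm(o-c)
        M=np.eye(3)-np.outer(d,d);A.append(M);B.append(M@c)
    return np.linalg.lstsq(np.vstack(A),np.hstack(B),rcond=None)[0]
E
python3 - <<'E'
from h import *
for n,box in(("top",(300,100,510,230)),("scene",(150,170,390,310))):
    im=cv2.imread(f"pics/{n}0.png"); x0,y0,x1,y1=box
    hsv=cv2.cvtColor(im,cv2.COLOR_BGR2HSV)
    for nm,lo,hi in(("blue",(108,150,60),(122,255,255)),("violet",(123,120,60),(140,255,255)),("orange",(5,170,100),(20,255,255)),("green",(55,90,40),(80,255,255))):
        m=cv2.inRange(hsv,lo,hi); k,l,s,c=cv2.connectedComponentsWithStats(m)
        for j in range(1,k):
            if s[j,4]>25 and x0<c[j][0]<x1 and y0<c[j][1]<y1:
                pts=np.argwhere(l==j)[:,::-1].astype(np.float32); print(n,nm,s[j],c[j].round(1),cv2.boxPoints(cv2.minAreaRect(pts)).round(1).tolist())
    cv2.imwrite(f"pics/{n}c.png",cv2.resize(im[y0:y1,x0:x1],None,fx=3.3 if n=="scene" else 3.8,fy=3.3 if n=="scene" else 3.8,interpolation=cv2.INTER_CUBIC))
E
```

```text
top blue [334 212  63   7 319] [364.8 214.6] [[333.8999938964844, 216.39999389648438], [334.1000061035156, 210.89999389648438], [396.1000061035156, 212.6999969482422], [395.8999938964844, 218.10000610351562]]
top violet [376 133  24  32 744] [387.5 148. ] [[376.0, 133.0], [399.0, 133.0], [399.0, 164.0], [376.0, 164.0]]
top orange [ 335  128   39   39 1367] [355. 147.] [[335.0, 128.0], [373.0, 128.0], [373.0, 166.0], [335.0, 166.0]]
top green [479 195  13  13 134] [485.  200.9] [[479.0, 195.0], [491.0, 195.0], [491.0, 207.0], [479.0, 207.0]]
scene violet [266 227  30  24 504] [280.1 238.5] [[265.6000061035156, 231.0], [290.6000061035156, 225.39999389648438], [295.20001220703125, 245.8000030517578], [270.1000061035156, 251.39999389648438]]
scene orange [288 218  40  29 652] [304.9 232.8] [[287.79998779296875, 222.10000610351562], [320.8999938964844, 213.8000030517578], [327.5, 240.10000610351562], [294.3999938964844, 248.39999389648438]]
scene green [ 167  183   92   48 2565] [210.8 206.2] [[163.89999389648438, 199.39999389648438], [253.6999969482422, 181.5], [259.8999938964844, 212.60000610351562], [170.10000610351562, 230.60000610351562]]
scene green [176 235  11   9  68] [181.4 239. ] [[175.5, 239.5], [182.5, 232.5], [188.0, 238.0], [181.0, 245.0]]
```

View pics/topc.png

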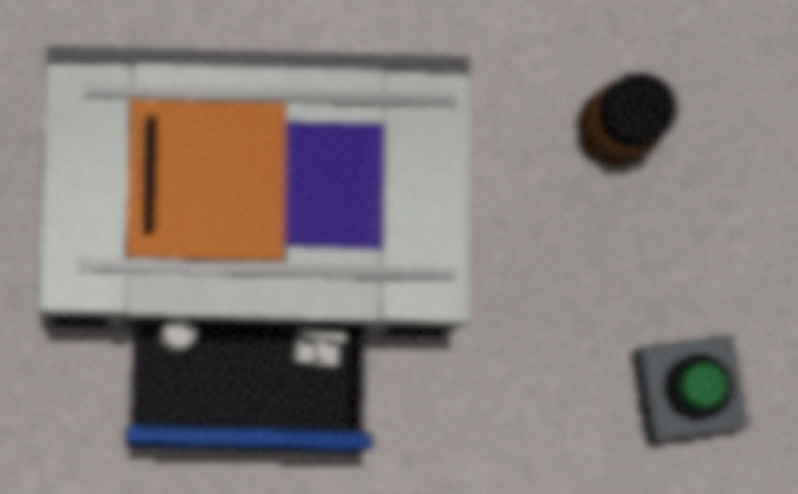

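View pics/scenec.png

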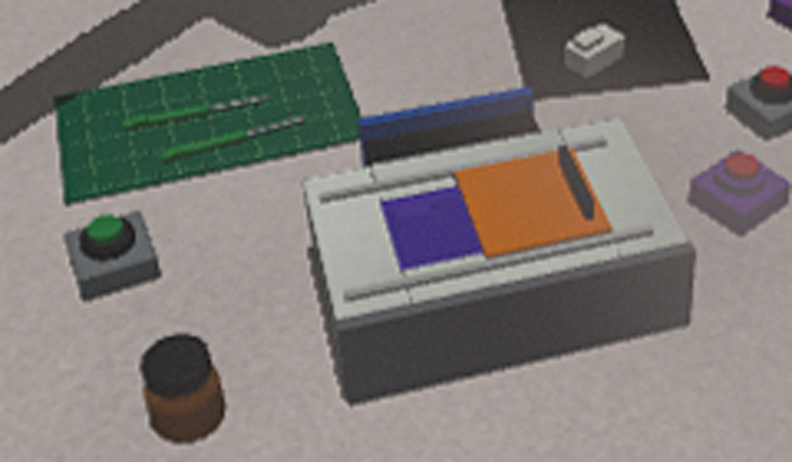

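The top crop shows the roof corners at (40,312), (468,325), (469,72) and (47,62). The rib runs (152,117)–(148,234), the blue front spans x 128–370 at y≈430–447, and green is at (705,384). In the scene crop the rib top runs (564,149)–(592,215), the blue top edge (361,121)–(530,91), and green is at (104,228).

```bash
python3 - <<'E'
from h import *
t=lambda x,y:(300+(x+.5)/3.8-.5,100+(y+.5)/3.8-.5)
s=lambda x,y:(150+(x+.5)/3.3-.5,170+(y+.5)/3.3-.5)
np.set_printoptions(precision=4,suppress=True)
C=np.array([pix2z("top",t(*p),.09) for p in((40,312),(468,325),(469,72),(47,62))])
print(C, C.mean(0))
w=np.array([pix2z("top",t(*p),.077) for p in((129,427),(370,433),(128,445),(370,450))]);print("front top z77",w)
for nm,a,b in(("ribback",(152,117),(592,215)),("ribfront",(148,234),(564,149)),("green",(705,384),(104,228)),
  ("roofFL",(40,312),(612,122)),("roofFR",(468,325),(308,182)),("roofBR",(469,72),(338,320)),("roofBL",(47,62),(692,248)),("frontL",(128,445),(530,91)),("frontR",(370,450),(361,121)),("red",None,None),("violetFR",(382,247),(382,198)),("violetBR",(383,125),(403,270))):
    if a is None: print(nm,tri(("top",(240,206)),("scene",(384,194)))); continue
    print(nm,tri(("top",t(*a)),("scene",s(*b))), pix2z("top",t(*a),.117 if 'rib' in nm else .052 if nm=='green' else .09)[:2])
# unit pose fit: roof corners (top view z .09)
M=np.array([[-.095,.15],[-.095,-.15],[.095,-.15],[.095,.15]])
c=C[:,:2].mean(0);H=M.T@(C[:,:2]-c);th=np.arctan2(H[0,1]-H[1,0],H[0,0]+H[1,1]);print("unit",c,np.degrees(th))
R=np.array([[np.cos(th),-np.sin(th)],[np.sin(th),np.cos(th)]]);print(((C[:,:2]-c)@R-M)*1e3)
for nm,p,z in(("vFR",(382,247),.09),("vBR",(383,125),.09),("rib",(150,175.5),.117),("tower",(178,335),.054),("brk",(318,350),.052),("f",(249,447),.077)):
    print(nm,(pix2z("top",t(*p),z)[:2]-c)@R)
from workcell import r
from scipy.spatial.transform import Rotation as Ro
o=readout.get_obs();print(Ro.from_euler('xyz',o['orientation']).as_matrix())
i=cams.camera_info("wrist");print(i)
E
```

```text
[[ 0.5422  0.1333  0.09  ]
 [ 0.5396 -0.1638  0.09  ]
 [ 0.7194 -0.165   0.09  ]
 [ 0.7204  0.1327  0.09  ]] [ 0.6304 -0.0157  0.09  ]
front top z77 [[ 0.4644  0.0696  0.077 ]
 [ 0.464  -0.0982  0.077 ]
 [ 0.4519  0.0701  0.077 ]
 [ 0.4521 -0.0982  0.077 ]]
ribback [0.6791 0.0594 0.1046] [0.6758 0.0588]
ribfront [0.5955 0.061  0.1107] [0.5941 0.0601]
green [ 0.5061 -0.3408  0.0494] [ 0.5058 -0.3399]
roofFL [0.5419 0.13   0.0845] [0.5422 0.1333]
roofFR [ 0.5406 -0.1622  0.0855] [ 0.5396 -0.1638]
roofBR [ 0.7195 -0.1642  0.09  ] [ 0.7194 -0.165 ]
roofBL [0.7224 0.1339 0.0842] [0.7204 0.1327]
frontL [0.4525 0.0708 0.0701] [0.4511 0.0704]
frontR [ 0.4526 -0.0977  0.0729] [ 0.4514 -0.0962]
red [0.4777 0.3245 0.0438]
violetFR [ 0.5925 -0.1029  0.0942] [ 0.5931 -0.1041]
violetBR [ 0.6802 -0.1038  0.0898] [ 0.6799 -0.1045]
unit [ 0.6304 -0.0157] -0.34284353600342626
[[ 5.944  -1.5312]
 [ 5.0533  1.3919]
 [-5.1415  1.2424]
 [-5.8558 -1.1032]]
vFR [-0.0368 -0.0886]
vBR [ 0.0501 -0.0885]
rib [0.0039 0.0752]
tower [-0.0982  0.0504]
brk [-0.106  -0.0498]
f [-0.178   0.0005]
[[-0.0008 -0.3706  0.9288]
 [ 0.0018  0.9288  0.3706]
 [-1.      0.0019 -0.0001]]
{'mtx': array([[282.2604,   0.    , 321.3684],
       [  0.    , 282.2604, 201.4133],
       [  0.    ,   0.    ,   1.    ]]), 'world_from_camera': array([[-0.3699, -0.8964, -0.2441,  0.1701],
       [ 0.9291, -0.3562, -0.0999, -0.6047],
       [ 0.0026, -0.2637,  0.9646,  0.3714],
       [ 0.    ,  0.    ,  0.    ,  1.    ]])}
```

Unit is at about (0.636, −0.014) with yaw ≈ −0.3°, and the drawer face is at x≈0.452. The rib is at y≈0.060 and the green button at (0.506, −0.340). I'll move to a pre-push pose with the fingers shut and the tool turned +21.8°.

Emit:
step_arm(series=[[[0.3, 4.8, 3.6], 5], [[0.6, 9.6, 7.2], 10], [[1, 14.4, 10.8], 15], [[1.3, 19.2, 14.4], 20], [[1.6, 24, 18], 21.8]], grip=1)

```text
time: 0.72
ee_pos: [0.3099, -0.289, 0.215]
orientation: [1.628, 1.571, 1.626]
ft_force: [0.7, 1.1, 1.1]
width: -0.0002
```

Emit:
step_arm(series=[[[1.9, 5.5, 1.9], 0], [[3.8, 11, 3.8], 0], [[5.7, 16.5, 5.7], 0], [[7.6, 22, 7.6], 0], [[9.5, 27.5, 9.5], 0]])

```text
time: 1.35
ee_pos: [0.4053, -0.0139, 0.1199]
orientation: [0.225, 1.57, 0.225]
ft_force: [1.1, -0.2, -0.4]
width: 0.0
```

Emit:
step_arm(series=[[[3.5, 0, 0], 0], [[6, 0, 0], 0], [[7.2, 0, 0], 0], [[7.4, 0, 0.5], 0], [[7.4, 0, 1], 0]])

```text
time: 1.98
ee_pos: [0.4162, -0.0159, 0.047]
orientation: [0.243, 1.569, 0.243]
ft_force: [-0.3, -0.2, -0.2]
width: -0.0005
```

Emit:
step_arm(series=[[[0, 0.1, 0.8], 0], [[0, 0.1, 1.2], 0], [[0, 0.1, 1.5], 0], [[0, 0.1, 1.8], 0], [[0, 0.1, 2.1], 0]])

```text
time: 2.6
ee_pos: [0.4362, -0.0149, 0.0463]
orientation: [-3.021, 1.571, -3.022]
ft_force: [-0.0, -0.1, 0.6]
width: 0.0003
```

Emit:
step_arm(series=[[[0, 0, 0.3], 0], [[0, 0, 0.6], 0], [[0, 0, 0.9], 0], [[0, 0, 1.2], 0], [[0, 0, 1.5], 0]])

```text
time: 3.22
ee_pos: [0.4509, -0.015, 0.0462]
orientation: [-2.917, 1.57, -2.917]
ft_force: [-0.3, 0.3, 0.6]
width: -0.0
```

Emit:
step_arm(series=[[[0, 0, 0.3], 0], [[0, 0, 0.6], 0], [[0, 0, 0.9], 0], [[0, 0, 1.2], 0], [[0, 0, 1.5], 0]])

```text
time: 3.85
ee_pos: [0.4661, -0.015, 0.0462]
orientation: [-2.829, 1.57, -2.83]
ft_force: [-1.2, -1.2, -1.6]
width: 0.0
```

```bash
python3 - <<'E'
from h import *
a=cams.read_camera("wrist")[:,:,::-1]; b=cams.read_camera("top")[:,:,::-1]
b=cv2.resize(b[100:230,300:510],None,fx=3,fy=3,interpolation=cv2.INTER_CUBIC)
b=cv2.copyMakeBorder(b,0,0,0,10,cv2.BORDER_CONSTANT); a=cv2.resize(a,None,fx=.5*b.shape[1]/320,fy=.5*b.shape[1]/320)
a=a[:600-390] if 0 else a
cv2.imwrite("pics/w1.png",np.vstack([b,a])[:,:] if b.shape[0]+a.shape[0]<=600 else np.hstack([cv2.resize(b,(400,246)),cv2.resize(a,(394,246))]))
print(readout.get_obs()['ft_force'])
E
```

```text
[-0.38554872 -0.56385885 -1.0204428 ]
```

View pics/w1.png

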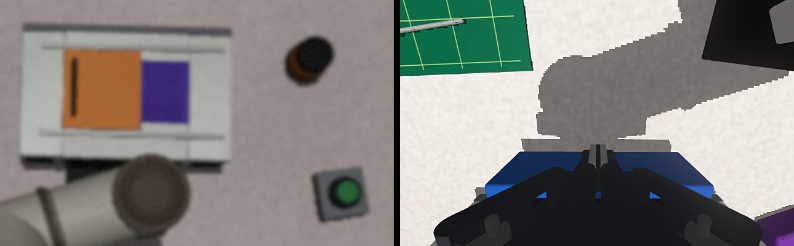

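The wrist view shows the fingertips against the blue face, with the parts still hidden by the arm. I'll keep pushing slowly.

Emit:
step_arm(series=[[[0, 0, 0.3], 0], [[0, 0, 0.6], 0], [[0, 0, 0.9], 0], [[0, 0, 1.2], 0], [[0, 0, 1.5], 0]])

```text
time: 4.58
ee_pos: [0.4814, -0.0149, 0.0464]
orientation: [0.21, 1.571, 0.209]
ft_force: [-1.8, 0.8, 0.7]
width: -0.0003
```

Emit:
step_arm(series=[[[0, 0, 0.3], 0], [[0, 0, 0.6], 0], [[0, 0, 0.9], 0], [[0, 0, 1.2], 0], [[0, 0, 1.5], 0]])

```text
time: 5.2
ee_pos: [0.4964, -0.0149, 0.0464]
orientation: [0.009, 1.571, 0.008]
ft_force: [-2.4, -0.3, 0.3]
width: 0.0001
```

Emit:
step_arm(series=[[[0, 0, 0.3], 0], [[0, 0, 0.6], 0], [[0, 0, 0.9], 0], [[0, 0, 1.2], 0], [[0, 0, 1.5], 0]])

```text
time: 5.82
ee_pos: [0.5113, -0.015, 0.0463]
orientation: [-2.714, 1.571, -2.715]
ft_force: [-1.0, -0.2, 1.3]
width: 0.0001
```

Emit:
step_arm(series=[[[0, 0, 0.2], 0], [[0, 0, 0.4], 0], [[0, 0, 0.6], 0], [[0, 0, 0.8], 0], [[0, 0, 1.0], 0]])

```text
time: 6.45
ee_pos: [0.5212, -0.015, 0.0463]
orientation: [-2.772, 1.571, -2.773]
ft_force: [-1.8, -1.3, 0.2]
width: 0.0002
```

Emit:
step_arm(series=[[[0, 0, 0.15], 0], [[0, 0, 0.3], 0], [[0, 0, 0.45], 0], [[0, 0, 0.6], 0], [[0, 0, 0.75], 0]])

```text
time: 7.08
ee_pos: [0.5287, -0.015, 0.0463]
orientation: [-2.888, 1.571, -2.889]
ft_force: [-2.2, -1.3, 1.0]
width: 0.0001
```

Emit:
step_arm(series=[[[0, 0, 0.12], 0], [[0, 0, 0.24], 0], [[0, 0, 0.36], 0], [[0, 0, 0.48], 0], [[0, 0, 0.6], 0]])

```text
time: 7.7
ee_pos: [0.5291, -0.0158, 0.0451]
orientation: [-3.016, 1.559, -3.019]
ft_force: [-13.6, 1.5, 7.3]
width: 0.0003
```

The force rose to 13.6 N at TCP x=0.529, which puts the face at ≈0.540, the unit's front, so the drawer is shut. I'll back off, lift and look.

Emit:
step_arm(series=[[[0, 0, 0], 0], [[0, 0, -1], 0], [[0, 0, -3], 0], [[-4, 0, -5], 0], [[-9, 0, -5], 0]])

```text
time: 8.32
ee_pos: [0.4835, -0.0149, 0.1368]
orientation: [-2.835, 1.57, -2.835]
ft_force: [2.1, 0.5, -0.1]
width: -0.0003
```

Emit:
step_arm(series=[[[-4, 1, 1], 0], [[-5, 4, 5], 0], [[-5, 7, 9], 0], [[-5, 10, 13], 0], [[-5, 12, 15.3], 0]])

```text
time: 8.95
ee_pos: [0.6403, 0.1069, 0.1864]
orientation: [0.292, 1.567, 0.293]
ft_force: [0.1, -0.4, 0.2]
width: -0.0001
```

```bash
python3 - <<'E'
from h import *
o=readout.get_obs();print(o['ee_pos'],o['ft_force'])
a=cams.read_camera("wrist")[:,:,::-1]; b=cams.read_camera("top")[:,:,::-1]; c=cams.read_camera("scene")[:,:,::-1]
b=cv2.resize(b[100:240,230:510],(560,280),interpolation=cv2.INTER_CUBIC); c=cv2.resize(c[150:310,150:470],(560,280),interpolation=cv2.INTER_CUBIC)
cv2.imwrite("pics/w2.png",np.vstack([b,c])); cv2.imwrite("pics/w2w.png",a)
E
```

```text
[0.64026508 0.10688256 0.18639844] [ 0.10102092 -0.39801858  0.23972342]
```

View pics/w2.png

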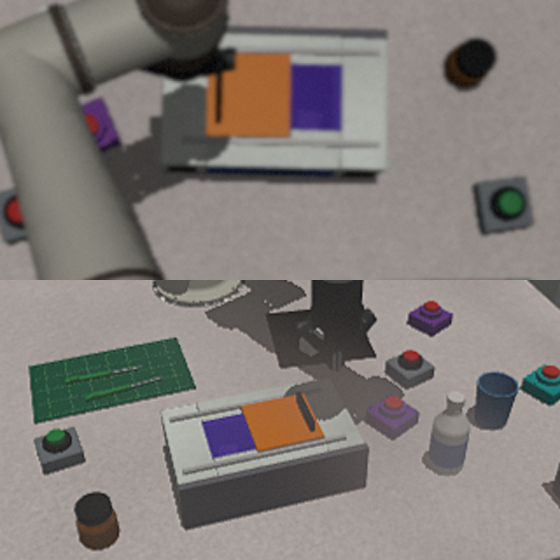

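The drawer now looks flush with the unit's front, and the jar, bottle and buttons are undisturbed. The rib is still at its start. I'll lower behind it and push along −y.

Emit:
step_arm(series=[[[4, 0, 0], 0], [[7, 0, 0], 0], [[8.1, 0, 0], 0], [[8.1, -0.4, -0.2], 0], [[8.1, -0.8, -0.3], 0]])

```text
time: 9.72
ee_pos: [0.6355, 0.0968, 0.1071]
orientation: [0.257, 1.568, 0.257]
ft_force: [0.5, -0.6, 0.4]
width: -0.0002
```

Emit:
step_arm(series=[[[0, -0.4, 0], 0], [[0, -0.8, 0], 0], [[0, -1.2, 0], 0], [[0, -1.6, 0], 0], [[0, -2.0, 0], 0]])

```text
time: 10.35
ee_pos: [0.6347, 0.0768, 0.1053]
orientation: [0.964, 1.571, 0.964]
ft_force: [-1.0, 1.4, 0.6]
width: -0.0002
```

Emit:
step_arm(series=[[[0, -0.4, 0], 0], [[0, -0.8, 0], 0], [[0, -1.2, 0], 0], [[0, -1.6, 0], 0], [[0, -2.0, 0], 0]])

```text
time: 10.98
ee_pos: [0.6346, 0.0567, 0.1053]
orientation: [2.679, 1.571, 2.678]
ft_force: [-0.1, 0.4, 0.7]
width: 0.0001
```

Emit:
step_arm(series=[[[0, -0.5, 0], 0], [[0, -1.0, 0], 0], [[0, -1.5, 0], 0], [[0, -2, 0], 0], [[0, -2.5, 0], 0]])

```text
time: 11.6
ee_pos: [0.6346, 0.0316, 0.1053]
orientation: [-3.043, 1.571, -3.043]
ft_force: [-2.4, 0.8, 0.4]
width: -0.0002
```

Emit:
step_arm(series=[[[0, -0.5, 0], 0], [[0, -1.0, 0], 0], [[0, -1.5, 0], 0], [[0, -2, 0], 0], [[0, -2.5, 0], 0]])

```text
time: 12.22
ee_pos: [0.6345, 0.0066, 0.1053]
orientation: [-3.012, 1.57, -3.012]
ft_force: [-1.0, 0.8, 0.1]
width: -0.0004
```

Emit:
step_arm(series=[[[0, -0.3, 0], 0], [[0, -0.6, 0], 0], [[0, -0.9, 0], 0], [[0, -1.2, 0], 0], [[0, -1.5, 0], 0]])

```text
time: 12.85
ee_pos: [0.6346, -0.0082, 0.1053]
orientation: [-2.896, 1.571, -2.896]
ft_force: [-1.1, 1.2, -0.4]
width: 0.0
```

Emit:
step_arm(series=[[[0, -0.2, 0], 0], [[0, -0.4, 0], 0], [[0, -0.6, 0], 0], [[0, -0.8, 0], 0], [[0, -1.0, 0], 0]])

```text
time: 13.48
ee_pos: [0.6346, -0.0181, 0.1053]
orientation: [2.861, 1.571, 2.86]
ft_force: [-0.6, 1.5, -0.3]
width: -0.0
```

Emit:
step_arm(series=[[[0, -0.15, 0], 0], [[0, -0.3, 0], 0], [[0, -0.45, 0], 0], [[0, -0.6, 0], 0], [[0, -0.75, 0], 0]])

```text
time: 14.1
ee_pos: [0.6347, -0.023, 0.1053]
orientation: [1.333, 1.567, 1.333]
ft_force: [-3.8, 12.9, 1.0]
width: -0.0006
```

The stop is at TCP y=−0.023 with 12.9 N, as predicted. I'll back off, lift and look.

Emit:
step_arm(series=[[[0, 0, 0], 0], [[0, 1, 0], 0], [[0, 2.5, 0], 0], [[-4, 2.5, 0], 0], [[-8, 2.5, 0], 0]])

```text
time: 14.72
ee_pos: [0.6346, -0.0001, 0.1859]
orientation: [-2.233, 1.569, -2.233]
ft_force: [0.6, 0.4, -0.0]
width: 0.0001
```

Emit:
step_arm(series=[[[0, -5, -2.5], 0], [[0, -10, -5], 0], [[0, -15, -7.5], 0], [[0, -20, -10], 0], [[0, -25, -12.5], 0]])

```text
time: 15.35
ee_pos: [0.5089, -0.2518, 0.1857]
orientation: [-0.83, 1.57, -0.83]
ft_force: [0.8, -0.2, -0.2]
width: 0.0001
```

```bash
python3 - <<'E'
from h import *
o=readout.get_obs();print(o['ee_pos'],o['ft_force'])
b=cams.read_camera("top")[:,:,::-1]; c=cams.read_camera("scene")[:,:,::-1]
b=cv2.resize(b[100:240,230:510],(560,280),interpolation=cv2.INTER_CUBIC); c=cv2.resize(c[150:310,150:470],(560,280),interpolation=cv2.INTER_CUBIC)
cv2.imwrite("pics/w3.png",np.vstack([b,c]))
E
```

```text
[ 0.50888068 -0.25180562  0.18570673] [ 0.77873092 -0.18386721 -0.19478561]
```

View pics/w3.png

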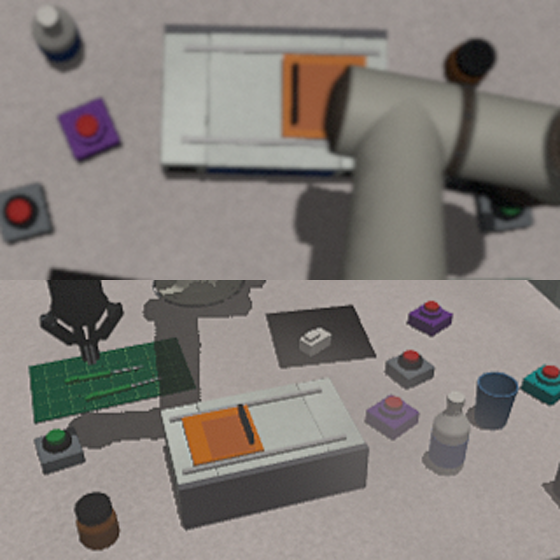

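The shield covers the window: no violet shows, and the rib is at (295,93) in the crop. Now the green button.

Emit:
step_arm(series=[[[0, -4.5, -0.2], 0], [[2, -8.8, -0.3], 0], [[6, -8.8, -0.3], 0], [[10, -8.8, -0.3], 0], [[11.5, -8.8, -0.3], 0]])

```text
time: 16.08
ee_pos: [0.5055, -0.3376, 0.0679]
orientation: [2.827, 1.567, 2.826]
ft_force: [-0.1, -0.3, -0.1]
width: 0.0001
```

Emit:
step_arm(series=[[[0.5, 0, 0], 0], [[1.0, 0, 0], 0], [[1.4, 0, 0], 0], [[1.7, 0, 0], 0], [[2.0, 0, 0], 0]])

```text
time: 16.7
ee_pos: [0.5067, -0.3386, 0.0508]
orientation: [-0.414, 1.57, -0.415]
ft_force: [0.3, 1.0, 2.1]
width: -0.0001
```

Emit:
step_arm(series=[[[0.2, 0, 0], 0], [[0.4, 0, 0], 0], [[0.6, 0, 0], 0], [[0.8, 0, 0], 0], [[0.9, 0, 0], 0]])

```text
time: 17.32
ee_pos: [0.5068, -0.3387, 0.0457]
orientation: [-1.183, 1.569, -1.182]
ft_force: [-7.0, 6.5, 26.8]
width: -0.0003
```

The button bottomed out at z=0.0457 (0.046 expected) with 27 N, above the 5 N needed. Releasing.

Emit:
step_arm(series=[[[-0.6, 0, 0], 0], [[-2, 0, 0], 0], [[-5, 0, 0], 0], [[-9, 0, 0], 0], [[-14, 0, 0], 0]])

```text
time: 17.95
ee_pos: [0.5055, -0.3381, 0.1813]
orientation: [2.699, 1.567, 2.698]
ft_force: [-0.4, -0.7, 0.1]
width: -0.0001
```

Emit:
step_arm(series=[[[-1, -2, -4], 0], [[-2, -5, -8], 0], [[-2, -9, -12], 0], [[-2, -13, -15], 0], [[-2, -13, -15], 0]])

```text
time: 18.58
ee_pos: [0.3538, -0.4703, 0.2009]
orientation: [2.519, 1.57, 2.514]
ft_force: [0.2, -0.2, -0.4]
width: -0.0002
```

```bash
python3 - <<'E'
from h import *
o=readout.get_obs();print(o['ee_pos'],o['ft_force'])
b=cams.read_camera("top")[:,:,::-1]; c=cams.read_camera("scene")[:,:,::-1]
cv2.imwrite("pics/top9.png",b)
b=cv2.resize(b[100:240,230:510],(560,280),interpolation=cv2.INTER_CUBIC); c=cv2.resize(c[150:310,150:470],(560,280),interpolation=cv2.INTER_CUBIC)
cv2.imwrite("pics/w4.png",np.vstack([b,c]))
E
```

```text
[ 0.35384265 -0.47026999  0.20088318] [ 0.18102909 -0.1700694  -0.40447116]
```

View pics/w4.png

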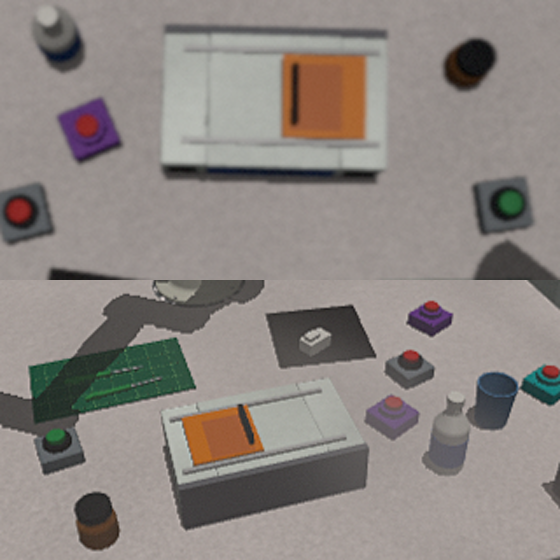

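The drawer is flush, with only a thin blue line under the roof's front edge. The shield is shut, the green button is up, and everything else is in place. Handing in.

```bash
python3 -c "
from workcell import close_job
print(close_job())"
```

```text
the job is handed in; nothing more can be done
None
```

The job is handed in at about 18.7 s of the 54 s allowed, with all three steps done in order using closed fingertips.

- **Drawer:** I pushed it at about 25 mm/s, slower near the end, until it hit its stop. The force there was 13.6 N, with the face at about x = 0.540 against the unit's front at about 0.541. The last pictures show it flush.
- **Shield:** I pushed it by its rib until it hit its stop at 12.9 N, where I had predicted. The last pictures show the window fully covered.
- **Start button:** I pressed it to its bottom, with the tip at z = 0.0457 against 0.046 expected. The force peaked at about 27 N, and I released it straight away. The arm ended clear of everything.

In the last pictures, the red button, its look-alikes, the bottle, jar, cup, files and block were all where they started.

**Not confirmed:** I could not see the two printed parts once the drawer was shut. That they are still standing rests on the slow push.

**Disagreement:** the roof measured about 180 mm deep in the top view, against the stated 190 mm. I took the unit's centre from the window and rib instead, and both stops then fell within about 1 mm of that.

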